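# Load the clay crusher and hold its dead-man lever at half travel

## Task

Tip the dry clay lumps out of the dark side-handled bowl into the crusher's square hopper, all five of them, and stand the empty bowl upright on its round wooden board again. Then press the crusher's spring-loaded dead-man lever down to half its travel (slow speed) with the gripper and keep it there: finish while still holding it at half, because it springs up as soon as it is let go. Leave the other things on the bench where they are.

Things in the scene. Friction and masses are not known exactly. Their poses are not given: they have to be found in the camera images.
- bowl: dark clay bowl with one stub handle, loose, 0.28 kg. Cone: foot 60, rim 136 across, 50 high, wall 5, floor 6 mm. Origin: centre of underside; z up. Handle level along its -x, 20 wide (y) x 18 tall, 70 to 152 mm from the axis, centre line 42 mm above the underside. Starts on the board holding the lumps, handle roughly towards the robot. Wall slopes 53 degrees: tip about 85 degrees or more to empty
- bowl_grip (a point): point on the centre line of the bowl's handle, 122 mm from the bowl's axis and 42 mm above its underside: a good place to pinch the handle (across its width). At the start it is outside the board's edge, 62 mm above the bench
- bat: round light wooden board, 170 mm across, 20 mm thick, fixed on the bench; the bowl's place. Origin: centre of the underside (top face 20 mm higher)
- lump0: rounded lump of dry clay, about 22 mm across and 20 mm high, 15 g, one of five loose in the bowl. Origin: centre of its underside
- lump1: rounded lump of dry clay, about 22 mm across and 20 mm high, 15 g, one of five loose in the bowl. Origin: centre of its underside
- lump2: rounded lump of dry clay, about 22 mm across and 20 mm high, 15 g, one of five loose in the bowl. Origin: centre of its underside
- lump3: rounded lump of dry clay, about 22 mm across and 20 mm high, 15 g, one of five loose in the bowl. Origin: centre of its underside
- lump4: rounded lump of dry clay, about 22 mm across and 20 mm high, 15 g, one of five loose in the bowl. Origin: centre of its underside
- crusher: clay crusher, fixed: grey body 160 x 160 x 55 mm with an open square steel hopper on top, 160 x 160 mm outside, walls 4 mm; inner floor 59 mm and rim 130 mm above the bench. Origin: centre of the underside, below the hopper's centre; sides along its x and y. A short motor sticks out 50 mm at +x, below the hopper
- station: lever station, fixed: grey housing 100 x 75 x 50 mm high, from -20 to +80 mm along its x, with two steel cheeks up to 98 mm high. Origin: on the bench, 60 mm in front (-x) of the lever's hinge line, which is 80 mm up and lies along y; the lever points along -x
- lever (a joint): angle of the dead-man lever in rad: 0 = up at rest (level), 0.30 = down on its stop, 0.15 = half travel. A spring drives it up: about 4 N at the pad just to start it, 8 N at half, 12 N at the stop
- lever_pad (a point): middle of the top face of the black square pad (50 x 50 mm) at the lever's end, 145 mm from the hinge line; press it straight down. Height above the bench: 89 mm at rest, 67 mm at half travel, 45 mm on the stop; nothing lies beneath the pad
- mug1: bystander: dark clay mug, 62 mm across, 70 mm high, handle beyond (+x). Origin: centre of the underside
- mug2: bystander: reddish clay mug, 62 mm across, 75 mm high, handle beyond (+x). Origin: centre of the underside
- paddle: bystander: flat wooden potter's paddle lying on the bench. Origin: centre of its underside
- roller: bystander: wooden roller 26 mm across, 150 mm long, lying on the bench. Origin: underneath its middle at the start
There are look-alikes about, which are no part of the job. What is shaped like the bowl but pink is not meant.

How it is judged:
On the way, in this order (a step that is already met when the one before it is completed fails the run):
1. all five lumps are in the crusher's hopper, while the bowl is still tipped (x of lump0 in the frame of crusher between -0.08 and 0.08 m and y of lump0 in the frame of crusher between -0.08 and 0.08 m and z of lump0 in the frame of crusher between 0.04 and 0.13 m and x of lump1 in the frame of crusher between -0.08 and 0.08 m and y of lump1 in the frame of crusher between -0.08 and 0.08 m and z of lump1 in the frame of crusher between 0.04 and 0.13 m and x of lump2 in the frame of crusher between -0.08 and 0.08 m and y of lump2 in the frame of crusher between -0.08 and 0.08 m and z of lump2 in the frame of crusher between 0.04 and 0.13 m and x of lump3 in the frame of crusher between -0.08 and 0.08 m and y of lump3 in the frame of crusher between -0.08 and 0.08 m and z of lump3 in the frame of crusher between 0.04 and 0.13 m and x of lump4 in the frame of crusher between -0.08 and 0.08 m and y of lump4 in the frame of crusher between -0.08 and 0.08 m and z of lump4 in the frame of crusher between 0.04 and 0.13 m and angle between bowl's own z axis and vertical above 0.6 rad), for 0.1 s.
2. the bowl stands upright on its board, let go (x of lump0 in the frame of crusher between -0.08 and 0.08 m and y of lump0 in the frame of crusher between -0.08 and 0.08 m and z of lump0 in the frame of crusher between 0.04 and 0.13 m and x of lump1 in the frame of crusher between -0.08 and 0.08 m and y of lump1 in the frame of crusher between -0.08 and 0.08 m and z of lump1 in the frame of crusher between 0.04 and 0.13 m and x of lump2 in the frame of crusher between -0.08 and 0.08 m and y of lump2 in the frame of crusher between -0.08 and 0.08 m and z of lump2 in the frame of crusher between 0.04 and 0.13 m and x of lump3 in the frame of crusher between -0.08 and 0.08 m and y of lump3 in the frame of crusher between -0.08 and 0.08 m and z of lump3 in the frame of crusher between 0.04 and 0.13 m and x of lump4 in the frame of crusher between -0.08 and 0.08 m and y of lump4 in the frame of crusher between -0.08 and 0.08 m and z of lump4 in the frame of crusher between 0.04 and 0.13 m and angle between bowl's own z axis and vertical below 0.12 rad and horizontal distance between bowl and bat below 0.06 m and z of bowl in the frame of bat between 0.012 and 0.027 m and contact force between each of the fingers, the arm and bowl below 0.1 N and linear speed of bowl below 0.03 m/s), for 0.2 s.
At the end, for the whole second after the job is handed in: All five lumps in the hopper, below its rim; bowl upright (7 degrees) on its board, within 60 mm of its centre, at rest and untouched; gripper presses the lever (over 3 N) and holds it still at 0.15 +- 0.045 rad (half travel, +-6.5 mm at the pad) (all of step 2 and value of joint lever between 0.105 and 0.195 rad and velocity of joint lever between -0.05 and 0.05 rad/s and contact force between any of the fingers, the arm and station above 3 N); the arm keeps its last pose, push and grip.
It fails at once if a bystander (mug, paddle or roller) is moved more than 40 mm (distance of any of mug1, mug2, paddle, roller from where it was at the start of the episode above 0.04 m).
It also fails if it takes over 72 s, if anything falls off the work surface, if the arm or the gripper's body presses on something with over 40 N, if the wrist force passes 120 N, or if a joint passes its speed limit or range.

## Robot

A 6-joint arm with a two-finger parallel gripper is mounted at the origin on the work surface. World frame = base frame: x ahead of the robot, y to its left, z up, the work surface at z = 0. Lengths are in m, angles in rad, forces in N, time in s.
With the tool pointing down it reaches from about 0.35 to 0.875 m from the base axis. Payload 15.5 kg.
Tool frame: the origin (TCP) lies midway between the tips of the shut fingers; the grasp point (between the pads) lies grip_depth behind it (grip_depth is the distance from the TCP to the grasp point, in m); z points along the fingers, y is the direction in which the jaws open and shut (so a half turn about z gives the same grasp; the last joint's range is limited). The gripper opens to 85 mm and grips with 20 to 120 N. Pads are 22 mm wide; open, the fingers measure 114 mm over their backs; the gripper's body (76 mm by 85 mm) begins 54 mm behind the grasp point. The pads swing forward as they close: fully open they stand 13 mm farther back than shut.
Start: joints at [-1.226, 0.494, 1.345, -0, 1.302, -0.096], TCP at [0.267, -0.565, 0.231] pointing down, gripper open.
Joint ranges: [-2.91, 2.91], [-0.82, 2.16], [0.22, 2.67], [-1.22, 4.37], [0.12, 2.79], [-3.08, 3.08]. Speed limits (rad/s): [1.89, 1.89, 2.57, 3.01, 3.01, 3.01].

## Interface

Orientations are given as a rotation vector (axis times angle).
In Python, from station import movep, movel, goto_joints, grip, pause, inverse_kinematics, get_state, snapshot, camera_model, MotionError, close_job, grip_depth gives the robot as it stands. Calls block until the motion is done:
- movep(position, orientation): joint-space move of the TCP to a pose.
- movel(position, ori=None, velocity=0.15, max_force=None): straight line of the TCP; ori=None keeps the orientation; velocity is the mean speed in m/s. With max_force (N) it stops when the force on the tool has changed by that much, and returns True; else False.
- goto_joints(angles): joint-space move.
- grip(opening, grasp_force=None): finger opening in m; grasp_force is the grip in N (None keeps the last); returns when the fingers have stopped.
- pause(seconds).
- inverse_kinematics(position, orientation): joint angles nearest the present ones, or None.
- get_state(): the state.
- snapshot(name): name is "scene" or "top" or "wrist"; returns the picture (420x560x3 uint8, red, green, blue); there is no depth.
- camera_model(name): a dict with "K" (3x3 intrinsics, pixels), "origin" and "rotation" of the camera in the world; the wrist camera has in their place "mount" (4x4, takes a point from camera to tool coordinates, whose origin is the TCP and whose axes are the flange's). Camera axes: x right, y up, looking along -z (the intrinsics and any distortion apply to the point x, -y, -z); pixel columns grow to the right and rows downward; lengths in m; the calibration is good to about 2 mm. A picture is of the moment at which its call begins: read the wrist's pose just before it. camera_model takes no time and is no camera call.
A pose or a line that the arm cannot do raises MotionError and nothing moves.
- close_job(): hands the job in, once; it reports no verdict.
The state is a dict: "clock": time; "joints": joint angles; "joint_velocities": joint speeds; "joint_efforts": joint torques, N m; "position": TCP position; "orientation": TCP orientation; "force": force on the tool from outside, world axes, zero at the start; "torque": the same for the moment, N m; "finger_gap": finger opening in m.
Only numpy, scipy, OpenCV 4.12 (cv2) and the standard library are available. Lean on these libraries where they do the work, as an engineer would, in place of code of your own. Each camera call takes 0.05 s, during which the arm holds its last target. There are 200 camera calls.

## Working session

There is one attempt and no reset: what is moved stays moved. The work goes in short steps, each a Python script; the robot and the scene stay as the last script left them, time stands still between calls to the robot, and variables do not carry over. Pictures are saved under pics/ and viewed, on a budget of 10 in all, crops included, one or two more only if the job needs it, and the job is handed in when it is done.

```bash
mkdir -p pics; ls
python3 - <<'E'
from station import *
import cv2
for n in("scene","top"):
    im=snapshot(n); cv2.imwrite(f"pics/{n}0.png",cv2.resize(im[:,:,::-1],(784,588),interpolation=cv2.INTER_CUBIC))
    print(n,camera_model(n))
print(camera_model("wrist"),grip_depth); print(get_state())
E
```

```text
pics
scene {'K': array([[424.3070085 ,   0.        , 276.18535106],
       [  0.        , 424.3070085 , 201.52698189],
       [  0.        ,   0.        ,   1.        ]]), 'origin': array([ 1.35407441, -0.01268468,  0.89972667]), 'rotation': array([0.61524633, 0.64347053, 1.4858519 ])}
top {'K': array([[517.53192426,   0.        , 279.95262944],
       [  0.        , 517.53192426, 211.84751178],
       [  0.        ,   0.        ,   1.        ]]), 'origin': array([ 0.38234491, -0.04180643,  1.77583586]), 'rotation': array([ 0.06066384, -0.06725849, -1.58832044])}
{'K': array([[363.20683254,   0.        , 282.73823062],
       [  0.        , 363.20683254, 209.69249932],
       [  0.        ,   0.        ,   1.        ]]), 'mount': array([[-4.45337194e-04,  9.51414184e-01,  3.07913709e-01,
         7.74855523e-02],
       [ 9.99999398e-01,  1.14987170e-04,  1.09100859e-03,
        -9.53771841e-05],
       [ 1.00259492e-03,  3.07914010e-01, -9.51413663e-01,
        -1.42948962e-01],
       [ 0.00000000e+00,  0.00000000e+00,  0.00000000e+00,
         1.00000000e+00]])} 0.0187
{'clock': 0.1, 'joints': array([-1.22546370e+00,  4.94112043e-01,  1.34606195e+00, -2.93332787e-05,
        1.30247545e+00, -9.54856545e-02]), 'joint_velocities': array([-0.00081362, -0.00404274, -0.0022418 ,  0.00062905, -0.00215965,
       -0.00140696]), 'joint_efforts': array([ 3.67245928e-03, -8.83586740e+01, -3.84565401e+01, -2.93221592e-04,
        5.14122716e-03,  3.53762528e-05]), 'position': array([ 0.26657081, -0.56495496,  0.23076792]), 'orientation': array([-3.06456906e+00, -6.86626363e-01,  2.50826654e-04]), 'force': array([-0.08023717, -0.77382812, -0.9487364 ]), 'torque': array([-0.06773764, -0.01290468, -0.01743577]), 'finger_gap': 0.08567915072950763}
```

View pics/scene0.png

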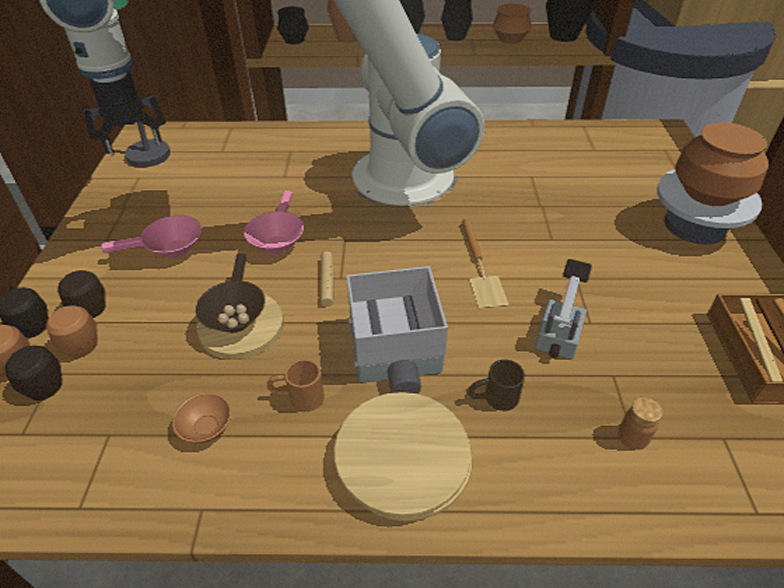

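View pics/top0.png

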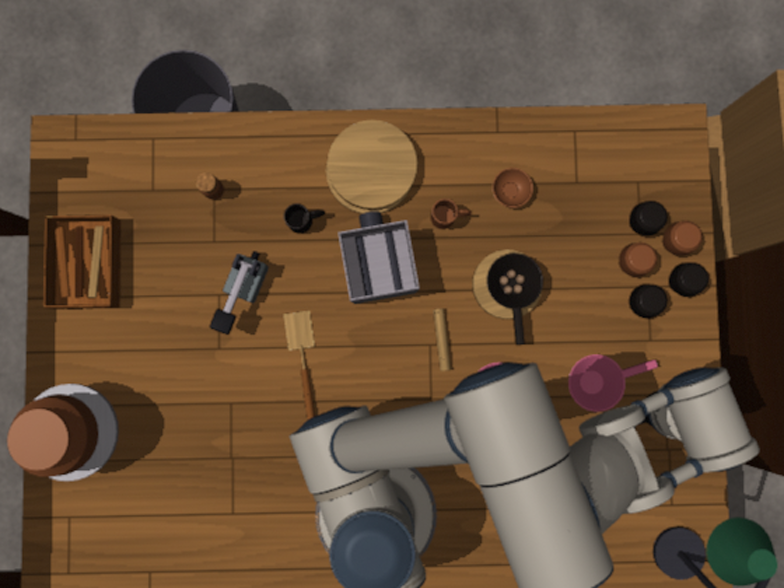

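```bash
cat > h.py <<'E'
from station import *
import numpy as np, cv2
from scipy.spatial.transform import Rotation as R
def cam(n,tool=None):
    c=camera_model(n)
    if n!="wrist": return c["K"],np.array(c["origin"]),R.from_rotvec(c["rotation"]).as_matrix()
    p,o=tool; T=R.from_rotvec(o).as_matrix(); M=c["mount"]
    return c["K"],T@M[:3,3]+p,T@M[:3,:3]
def ray(C,u,v,z):
    K,o,Rm=C; d=Rm@np.array([(u-K[0,2])/K[0,0],-(v-K[1,2])/K[1,1],-1.]); return o+d*(z-o[2])/d[2]
def proj(C,P):
    K,o,Rm=C; q=(np.atleast_2d(P)-o)@Rm; q=q*[1,-1,-1]; return np.c_[K[0,0]*q[:,0]/q[:,2]+K[0,2],K[1,1]*q[:,1]/q[:,2]+K[1,2]]
E
python3 - <<'E'
from h import *
im=snapshot("top")[:,:,::-1]
cv2.imwrite("pics/topc.png",cv2.resize(im[150:260,145:395],(800,352),interpolation=cv2.INTER_CUBIC))
E
```

```text
(no output)
```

View pics/topc.png

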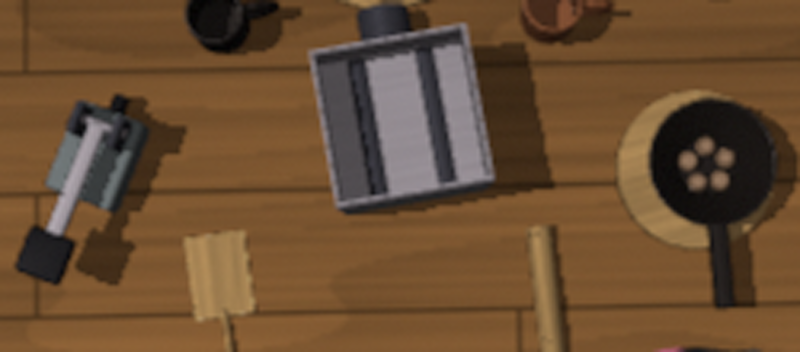

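Run:
```python
from h import *
C=cam("top")
def q(n,x,y,z): p=ray(C,145+x/3.2-.0,150+y/3.2,z); print(n,p.round(4)); return p
cs=[q("cr",*a,.13) for a in((310,52),(468,25),(493,182),(337,210))]
print(np.mean(cs,0), [np.linalg.norm(cs[i]-cs[i-1]).round(4) for i in range(4)], [np.degrees(np.arctan2(*(cs[i]-cs[i-1])[[1,0]])).round(2) for i in range(4)])
b=q("bowl",713,162,.07); q("bat",696,168,.02); e=q("hend",724,306,.071)
q("rimR",776,162,.07); q("rimL",650,162,.07);print(np.linalg.norm((e-b)[:2]),np.degrees(np.arctan2(*(e-b)[[1,0]])))
p=q("pad",46,255,.089); hh=q("leverbase",98,128,.09); d=hh-p; print(np.degrees(np.arctan2(d[1],d[0])),np.linalg.norm(d))
q("roll",542,228,.02);q("roll",558,350,.02);q("mug2",553,15,.07)
for c in((33,226),(75,236),(62,284),(16,273)):q("padc",*c,.089)
```

```text
cr [0.6655 0.0696 0.13  ]
cr [ 0.6901 -0.0896  0.13  ]
cr [ 0.5311 -0.1113  0.13  ]
cr [0.5059 0.0448 0.13  ]
[ 0.59813359 -0.02160832  0.13      ] [np.float64(0.1615), np.float64(0.1611), np.float64(0.1604), np.float64(0.158)] [np.float64(8.86), np.float64(-81.22), np.float64(-172.22), np.float64(99.16)]
bowl [ 0.5531 -0.3421  0.07  ]
bat [ 0.552  -0.3326  0.02  ]
hend [ 0.4041 -0.3485  0.071 ]
rimR [ 0.5519 -0.4074  0.07  ]
rimL [ 0.5543 -0.2769  0.07  ]
0.14916250793204605 -177.57359620766167
pad [0.4685 0.3438 0.089 ]
leverbase [0.5976 0.2904 0.09  ]
-22.467080575592288 0.13972969300191915
roll [ 0.491  -0.1669  0.02  ]
roll [ 0.3617 -0.1807  0.02  ]
mug2 [ 0.7102 -0.1802  0.07  ]
padc [0.4983 0.357  0.089 ]
padc [0.4873 0.3142 0.089 ]
padc [0.4387 0.3275 0.089 ]
padc [0.4507 0.3742 0.089 ]
```

```bash
cat >> h.py <<'E'
def tool(psi,th,flip=1):
    h=np.array([np.cos(psi),np.sin(psi),0]); z=np.cos(th)*h-np.sin(th)*np.array([0,0,1.])
    y=flip*np.array([-np.sin(psi),np.cos(psi),0]); return np.c_[np.cross(y,z),y,z]
CR=np.array([.598,-.0216,0]); YAW0=np.radians(2.4); BOWL=np.array([.5531,-.3421,.02]); PAD=np.array([.4685,.3438,.089])
def bowl2tool(pos,yaw,tip,th,flip=1):
    "TCP pose for bowl origin pos, heading yaw, tipped forward by tip, held with tool pitch th"
    Rb=R.from_euler('zy',[yaw,0]).as_matrix()@R.from_euler('y',tip).as_matrix()
    T=Rb@tool(0,th,flip); return pos+Rb@np.array([-.122,0,.042])+grip_depth*T[:,2], R.from_matrix(T).as_rotvec()
def pour(lip,yaw,tip,th,flip=1):
    Rb=R.from_euler('z',yaw).as_matrix()@R.from_euler('y',tip).as_matrix()
    return bowl2tool(lip-Rb@np.array([.068,0,.05]),yaw,tip,th,flip)
E
python3 - <<'E'
from h import *
for flip in(1,-1):
  for thd in(15,25,35,45,55,65):
    th=np.radians(thd)
    g=inverse_kinematics(*bowl2tool(BOWL,YAW0,0,th,flip))
    row=[None if g is None else g.round(2)]
    for yd in(-30,0,8,25,40):
      y=np.radians(yd); h=np.array([np.cos(y),np.sin(y),0])
      lip=CR-.02*h+[0,0,.15]
      row.append((yd,["%d"%t for t,z in((0,.06),(40,.05),(60,0),(80,0),(100,0)) if inverse_kinematics(*pour(lip+[0,0,z],y,np.radians(t),th,flip)) is not None]))
    print(flip,thd,*row)
E
```

```text
1 15 [-1.39  1.13  2.13  1.74  1.33  1.45] (-30, ['40', '60', '80', '100']) (0, ['40', '60', '80', '100']) (8, ['40', '60', '80', '100']) (25, ['0', '60', '80', '100']) (40, ['0', '40', '60', '80', '100'])
1 25 [-1.34  1.    2.15  1.76  1.14  1.57] (-30, ['40', '60', '80', '100']) (0, ['40', '60', '80', '100']) (8, ['40', '60', '80', '100']) (25, ['0', '40', '60', '80', '100']) (40, ['0', '60', '80', '100'])
1 35 [-1.27  0.87  2.13  1.73  0.93  1.74] (-30, ['40', '60', '80', '100']) (0, ['40', '60', '80', '100']) (8, ['40', '60', '80', '100']) (25, ['0', '40', '60', '80', '100']) (40, ['0', '40', '60', '80', '100'])
1 45 [-1.19  0.76  2.09  1.61  0.73  1.98] (-30, ['40', '60', '80', '100']) (0, ['0', '40', '60', '80', '100']) (8, ['0', '40', '60', '80', '100']) (25, ['0', '40', '60', '80', '100']) (40, ['0', '40', '60', '80', '100'])
1 55 [-1.1   0.68  2.03  1.34  0.56  2.36] (-30, ['0', '40', '60', '80', '100']) (0, ['0', '40', '60', '80', '100']) (8, ['0', '40', '60', '80', '100']) (25, ['0', '40', '60', '80', '100']) (40, ['0', '40', '60', '80', '100'])
1 65 [-1.    0.63  1.95  0.
[... 784 characters left out ...]
40, ['0', '40', '60', '80', '100'])
-1 45 [-1.19  0.76  2.09  1.61  0.73 -1.16] (-30, ['40', '60', '80', '100']) (0, ['0', '40', '60', '80', '100']) (8, ['0', '40', '60', '80', '100']) (25, ['0', '40', '60', '80', '100']) (40, ['0', '40', '60', '80', '100'])
-1 55 [-1.1   0.68  2.03  1.34  0.56 -0.78] (-30, ['0', '40', '60', '80', '100']) (0, ['0', '40', '60', '80', '100']) (8, ['0', '40', '60', '80', '100']) (25, ['0', '40', '60', '80', '100']) (40, ['0', '40', '60', '80', '100'])
-1 65 [-1.    0.63  1.95  0.88  0.49 -0.25] (-30, ['0', '40', '60', '80', '100']) (0, ['0', '40', '60', '80']) (8, ['0', '40', '60', '80']) (25, ['0', '40', '60', '80', '100']) (40, ['0', '40', '60', '80', '100'])
```

```bash
cat > kin.py <<'E'
from h import *
from scipy.optimize import least_squares
LO=np.array([-2.91,-.82,.22,-1.22,.12,-3.08]);HI=np.array([2.91,2.16,2.67,4.37,2.79,3.08])
def rt(ax,a): return R.from_euler(ax,a).as_matrix()
def fk(q,p):
    a,h,L1,e,L2,t,s4,s6,s1=p
    M=rt('z',q[0]+s1); x=M@[a,0,0]+[0,0,h]
    M=M@rt('y',q[1]); x=x+M@[0,0,L1]
    M=M@rt('y',q[2]); x=x+M@[e,0,L2]
    M=M@rt('z',q[3]*SG[0]+s4)@rt('y',q[4]); x=x+M@[0,0,t]
    return x,M@rt('z',q[5]*SG[1]+s6)
SG=[1,1]
def err(q,p,P,T):
    x,M=fk(q,p); return np.r_[x-P,.3*R.from_matrix(M.T@T).as_rotvec()]
def ik(q0,p,P,T):
    s=least_squares(err,np.clip(q0,LO+1e-6,HI-1e-6),args=(p,P,T),bounds=(LO,HI),xtol=1e-10)
    return s.x if np.linalg.norm(s.fun)<1e-3 else None
E
python3 - <<'E'
import kin; from kin import *
import json
rng=np.random.default_rng(0); D=[]
s=get_state(); D.append((s["joints"],s["position"],R.from_rotvec(s["orientation"]).as_matrix()))
while len(D)<25:
    T=R.from_rotvec([np.pi,0,0])*R.from_rotvec(rng.normal(0,.5,3)); P=rng.uniform([.4,-.5,.1],[.7,.4,.4])
    q=inverse_kinematics(P,T.as_rotvec())
    if q is not None: D.append((q,P,T.as_matrix()))
best=None
for sg in((1,1),(1,-1),(-1,1),(-1,-1)):
  for s6 in(-1.57,0,1.57,3.14):
    kin.SG=list(sg)
    r=least_squares(lambda p:np.concatenate([err(q,p,P,T) for q,P,T in D]),[0,.4,.45,0,.4,.25,0,s6,0])
    if best is None or r.cost<best[0]: best=(r.cost,sg,r.x)
print(best); json.dump([best[1],list(best[2])],open("kin.json","w"))
E
```

```text
(np.float64(0.006347201926281712), (1, 1), array([0.01300463, 0.27241399, 0.58046456, 0.11743266, 0.38236618,
       0.34016894, 0.03399062, 1.61993454, 0.07723364]))
```

```bash
python3 - <<'E'
s=open("kin.py").read()
s=s.replace("s4,s6,s1=p","s4,s6,s1,lat,lat2,o2,o3,o5,w,wy,tx,ty=p").replace("q[1])","q[1]+o2)").replace("q[2])","q[2]+o3)").replace("[0,0,L1]","[0,lat,L1]").replace("[e,0,L2]","[e,lat2,L2]").replace("rt('y',q[4]); x=x+M@[0,0,t]","rt('y',q[4]+o5); x=x+M@[w,wy,t]")
open("kin.py","w").write(s)
E
cat > fit.py <<'E'
import kin; from kin import *
import json
rng=np.random.default_rng(0); D=[]
s=get_state(); D.append((s["joints"],s["position"],R.from_rotvec(s["orientation"]).as_matrix()))
while len(D)<40:
    T=R.from_rotvec([np.pi,0,0])*R.from_rotvec(rng.normal(0,.5,3)); P=rng.uniform([.4,-.5,.1],[.7,.4,.4])
    q=inverse_kinematics(P,T.as_rotvec())
    if q is not None: D.append((q,P,T.as_matrix()))
best=None
for sg in((1,1),(1,-1),(-1,1),(-1,-1)):
  for s6 in(-1.57,1.57):
    kin.SG=list(sg)
    r=least_squares(lambda p:np.concatenate([err(q,p,P,T) for q,P,T in D]),np.r_[0,.27,.58,.1,.38,.34,0,s6,0,np.zeros(9)],loss='soft_l1',f_scale=.01)
    e=np.array([np.linalg.norm(err(q,r.x,P,T)) for q,P,T in D])
    print(sg,s6,r.cost,np.sort(e).round(4)[::6])
    if best is None or r.cost<best[0]: best=(r.cost,sg,r.x)
print(best[2].round(3)); json.dump([best[1],list(best[2])],open("kin.json","w"))
for q,P,T in D[:6]: print(np.round(q,2),err(q,best[2],P,T).round(3))
E
python3 fit.py
```

```text
(1, 1) -1.57 2.189359804560809e-17 [0. 0. 0. 0. 0. 0. 0.]
(1, 1) 1.57 1.042721464727947e-16 [0. 0. 0. 0. 0. 0. 0.]
(1, -1) -1.57 0.15846484562997457 [0.0155 0.1035 0.1776 0.3702 0.4992 0.6483 0.7187]
(1, -1) 1.57 0.15846484563004185 [0.0155 0.1035 0.1776 0.3702 0.4992 0.6483 0.7187]
(-1, 1) -1.57 0.18146856803182945 [0.0848 0.1361 0.184  0.2146 0.2831 0.3455 0.4573]
(-1, 1) 1.57 0.18146856973282652 [0.0848 0.1361 0.184  0.2146 0.2831 0.3455 0.4572]
(-1, -1) -1.57 0.15846484562996488 [0.0155 0.1035 0.1776 0.3702 0.4992 0.6483 0.7187]
(-1, -1) 1.57 0.26660624670267047 [0.05   0.2705 0.343  0.379  0.4782 0.5603 0.7496]
[-0.     0.257  0.597  0.118  0.384  0.335 -0.    -4.712 -0.    -0.058
  0.117 -0.    -0.     0.    -0.    -0.     0.     0.   ]
[-1.23  0.49  1.35 -0.    1.3  -0.1 ] [ 0.     0.     0.    -0.    -0.    -0.057]
[0.33 0.15 1.47 0.09 1.54 2.22] [ 0.019 -0.055  0.     0.    -0.06  -0.552]
[-0.07  0.74  1.66  1.18  0.81  0.24] [-0.034 -0.448  0.    -0.     0.555  0.585]
[ 0.9   0.75  1.34 -0.86  1.85  1.89] [-0.383  0.302 -0.    -0.     0.552 -0.422]
[-0.1  -0.04  2.07  0.43  0.66  1.12] [-0.017 -0.173  0.    -0.     0.23   0.855]
[-0.13  0.59  1.07  0.44  1.57  1.05] [-0.036 -0.284  0.    -0.     0.316  0.579]
```

```bash
cat >> kin.py <<'E'
import json
Pm=np.array(json.load(open("kin.json"))[1])
def pose(org,yaw,tip,beta,th,flip):
    "TCP pose holding bowl at org, heading yaw, tipped by tip towards bowl direction beta"
    Rb=rt('z',yaw)@R.from_rotvec(tip*np.array([-np.sin(beta),np.cos(beta),0])).as_matrix()
    T=Rb@tool(0,th,flip); return org+Rb@[-.122,0,.042]+grip_depth*T[:,2],T,Rb
def pourpose(lip,yaw,tip,beta,th,flip):
    Rb=pose(np.zeros(3),yaw,tip,beta,th,flip)[2]
    return pose(lip-Rb@[.068*np.cos(beta),.068*np.sin(beta),.05],yaw,tip,beta,th,flip)[:2]
def plan(th,flip,yaw,beta,q,off=.02,n=8,tipmax=105):
    "list of (label,P,T,q)"
    out=[];d=yaw+beta; lip=CR-off*np.array([np.cos(d),np.sin(d),0])
    def add(l,PT,q):
        q2=ik(q,Pm,*PT)
        if q2 is None: raise ValueError(l)
        out.append((l,*PT,q2)); return q2
    q=add("grasp",pose(BOWL,YAW0,0,0,th,flip)[:2],q)
    q=add("lift",pose(BOWL+[0,0,.16],YAW0,0,0,th,flip)[:2],q)
    o0=BOWL+[0,0,.16]; o1=lip+[0,0,.22]-rt('z',yaw)@[.068*np.cos(beta),.068*np.sin(beta),.05]
    for s in np.linspace(0,1,n+1)[1:]:
        q=add("carry",pose(o0+s*(o1-o0),YAW0+s*(yaw-YAW0),0,beta,th,flip)[:2],q)
    for t in np.arange(15,tipmax+1,10):
        z=.22 if t<30 else np.interp(t,[25,55],[.22,.15])
        q=add("tip%d"%t,pourpose(lip+[0,0,z],yaw,np.radians(t),beta,th,flip),q)
    return out
E
cat > search.py <<'E'
from kin import *
import itertools
res=[]
def go(a):
    thd,flip,yd,bd=a
    q=inverse_kinematics(*[f(x) for f,x in zip((np.array,lambda T:R.from_matrix(T).as_rotvec()),pose(BOWL,YAW0,0,0,np.radians(thd),flip)[:2])]) if 0 else ik([-1.1,.8,2,1.2,.8,1.0*flip],Pm,*pose(BOWL,YAW0,0,0,np.radians(thd),flip)[:2])
    if q is None: return (a,9,0)
    try: o=plan(np.radians(thd),flip,np.radians(yd),np.radians(bd),q,n=5)
    except ValueError as e: return (a,8,str(e))
    Q=np.array([x[3] for x in o]); step=np.abs(np.diff(Q[1:],axis=0)).max(); m=np.minimum(Q-LO,HI-Q).min()
    return (a,step,m)
from multiprocessing import Pool
A=list(itertools.product((30,50,70,90),(1,-1),range(-60,80,20),(-90,-45,0,45,90)))
with Pool() as p: r=p.map(go,A)
r=[x for x in r if x[1]<5 and x[2]>.08]; r.sort(key=lambda x:x[1]); print(len(r))
for x in r[:25]: print(x)
E
time timeout 500 python3 search.py
```

```text
47
((30, -1, 60, 0), np.float64(0.23972677076524274), np.float64(0.5272456940423331))
((90, -1, 20, -90), np.float64(0.24566781243830638), np.float64(0.46726503700777133))
((90, -1, -20, -45), np.float64(0.2790957298743051), np.float64(0.30397323010801225))
((50, -1, 60, 0), np.float64(0.28315037528098097), np.float64(0.34047156299066594))
((50, -1, 60, -90), np.float64(0.2902738464655501), np.float64(0.38089045819956446))
((90, -1, -20, 90), np.float64(0.2950965331351325), np.float64(0.14340292074574146))
((90, -1, -40, 90), np.float64(0.29571185644321574), np.float64(0.2771396914427513))
((90, -1, 40, -90), np.float64(0.29911167437578756), np.float64(0.20099544775181366))
((90, -1, -20, -90), np.float64(0.2993972168594714), np.float64(0.6712230304369687))
((70, -1, 20, -90), np.float64(0.30098123571300317), np.float64(0.3860399378639763))
((90, -1, 0, -90), np.float64(0.3022526412992277), np.float64(0.6712230304369687))
((50, -1, 40, -90), np.float64(0.3102583656311608), np.float64(0.5158178821361261))
((30, 1, 60, 90), np.float64(0.31626899432266664), np.float64(0.527245674843801)
[... 358 characters left out ...]
5), np.float64(0.3588668900610785), np.float64(0.5612412487553358))
((30, 1, 40, 90), np.float64(0.3756025803438008), np.float64(0.20384891229591418))
((30, -1, 60, -45), np.float64(0.4051625744861882), np.float64(0.12090718010121382))
((70, -1, 40, 0), np.float64(0.4084898195952358), np.float64(0.09037432432756898))
((30, -1, 40, -90), np.float64(0.42058496114329813), np.float64(0.37964949497670597))
((70, -1, 0, -45), np.float64(0.4351466015177039), np.float64(0.2996118300654045))
((90, -1, -60, -45), np.float64(0.4391493303412979), np.float64(0.27081031167111025))
((90, -1, -60, 0), np.float64(0.44164888463598384), np.float64(0.2381622982404319))
real	0m27.207s
user	1m26.521s
sys	0m0.630s
```

```bash
cat >> kin.py <<'E'
TH,FL,YW,BE=np.pi/2,-1,np.radians(9),-np.pi/2
def rv(T): return R.from_matrix(T).as_rotvec()
E
python3 - <<'E'
from kin import *
q=ik([-.68,.6,1.7,0,.8,-.7],Pm,*pose(BOWL,YAW0,0,0,TH,FL)[:2])
for l,P,T,q in plan(TH,FL,YW,BE,q,n=4): print(l,P.round(3),q.round(2))
P,T=pose(BOWL+[0,0,.1],YAW0,0,0,TH,FL)[:2]
qi=inverse_kinematics(P,rv(T)); print(qi)
goto_joints(qi); s=get_state(); im=snapshot("wrist")[:,:,::-1]
np.save("w1.npy",np.r_[s["position"],s["orientation"]]); print(s["clock"],s["position"])
cv2.imwrite("pics/w1.png",cv2.resize(im,(784,588)))
E
```

```text
grasp [ 0.431 -0.347  0.043] [-0.79  0.65  1.7   0.    0.79  0.74]
lift [ 0.431 -0.347  0.203] [-0.79  0.42  1.56  0.    1.16  0.74]
carry [ 0.439 -0.249  0.201] [-0.63  0.36  1.68  0.    1.1   0.87]
carry [ 0.447 -0.151  0.198] [-0.45  0.32  1.75  0.    1.07  1.02]
carry [ 0.455 -0.052  0.196] [-0.24  0.31  1.79  0.    1.05  1.2 ]
carry [0.464 0.046 0.193] [-0.03  0.32  1.77  0.    1.05  1.38]
tip15 [0.463 0.051 0.212] [-0.2   0.33  1.74  0.27  1.18  1.1 ]
tip25 [0.463 0.051 0.225] [-0.3   0.36  1.71  0.4   1.3   0.96]
tip35 [0.463 0.049 0.214] [-0.39  0.44  1.71  0.52  1.37  0.81]
tip45 [0.464 0.045 0.203] [-0.47  0.53  1.71  0.61  1.46  0.69]
tip55 [0.465 0.039 0.19 ] [-0.54  0.64  1.69  0.68  1.55  0.59]
tip65 [0.466 0.031 0.2  ] [-0.59  0.73  1.65  0.74  1.69  0.54]
tip75 [0.468 0.022 0.209] [-0.62  0.82  1.62  0.79  1.82  0.5 ]
tip85 [0.469 0.011 0.215] [-0.65  0.91  1.59  0.84  1.94  0.46]
tip95 [ 0.471 -0.001  0.22 ] [-0.66  1.    1.56  0.88  2.06  0.44]
tip105 [ 0.473 -0.013  0.223] [-0.66  1.1   1.53  0.93  2.18  0.42]
[-0.78576936  0.49828405  1.6255159   0.          1.0177927   0.74313906]
1.2583 [ 0.43122692 -0.34815705  0.14365143]
```

View pics/w1.png

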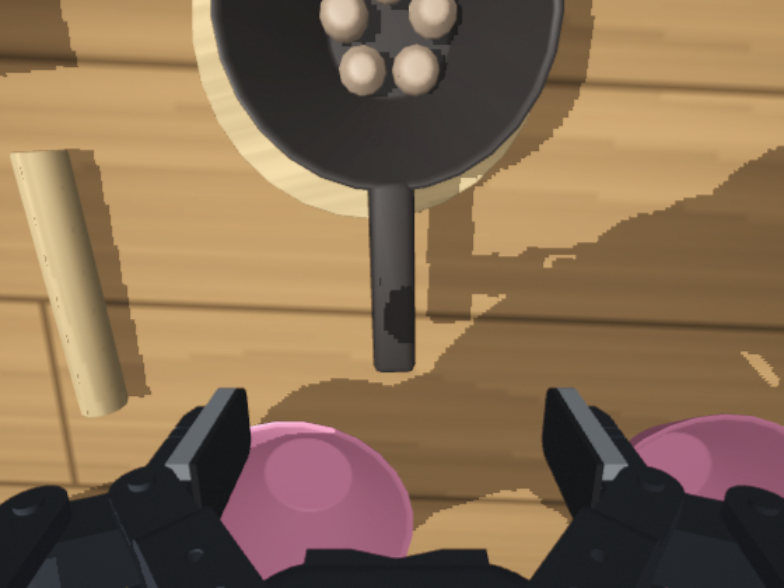

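Run:
```python
from kin import *
w=np.load("w1.npy"); C=cam("wrist",(w[:3],w[3:]))
a=ray(C,394/1.4,370/1.4,.071);b=ray(C,391/1.4,190/1.4,.071)
print(a,b,np.degrees(np.arctan2(*(b-a)[[1,0]])))
for p in((213,0),(562,0),(390,188)): print("rim",ray(C,p[0]/1.4,p[1]/1.4,.07))
for p in((320,424),(412,540),(640,450)): print("pink",ray(C,p[0]/1.4,p[1]/1.4,.05))
print("pred end",BOWL[:2]-.152*np.array([np.cos(YAW0),np.sin(YAW0)]))
```

```text
[ 0.40131851 -0.34883126  0.071     ] [ 0.48434871 -0.34419486  0.071     ] 3.1960762362500583
rim [ 0.55206133 -0.27434584  0.07      ]
rim [ 0.55757165 -0.4059105   0.07      ]
rim [ 0.48504537 -0.34373904  0.07      ]
pink [ 0.35743054 -0.31105091  0.05      ]
pink [ 0.2824543  -0.36405394  0.05      ]
pink [ 0.3484638  -0.48466473  0.05      ]
pred end [ 0.40123333 -0.3484651 ]
```

```bash
sed -i 's/^YAW0.*//; s/YAW0=np.radians(2.4)/YAW0=np.radians(2.8)/; s/BOWL=np.array(\[.5531,-.3421,.02\])/BOWL=np.array([.5531,-.3410,.02])/' h.py
python3 - <<'E'
from kin import *
P,T=pose(BOWL,YAW0,0,0,TH,FL)[:2]
movel(P,rv(T),velocity=.1); f0=get_state()["force"]
grip(0.0,grasp_force=120); s=get_state(); print(s["finger_gap"],s["force"]-f0,s["position"]-P)
movel(P+[0,0,.02],velocity=.04); s=get_state(); print(s["finger_gap"],s["force"]-f0,s["torque"],s["clock"])
movel(P+[0,0,.16],velocity=.1); s=get_state(); print(s["finger_gap"],s["force"]-f0,s["torque"],s["clock"])
im=snapshot("wrist")[:,:,::-1];a=cv2.resize(im,(400,300)); b=cv2.resize(snapshot("scene")[150:300,80:280,::-1],(400,300)); cv2.imwrite("pics/l1.png",np.hstack([a,b]))
E
```

```text
0.018092792839438404 [-0.87170809  2.90417392  2.86305781] [-2.79716910e-05  3.98855010e-05  7.24132663e-05]
0.0184400257249156 [-1.13644911  0.99102632 -2.75844385] [0.0375192  0.32018293 0.0305129 ] 3.7333
0.017842923441348173 [-1.42246006  1.23382466 -3.16807356] [-0.05668407  0.72465957 -0.03592028] 5.2833
```

View pics/l1.png

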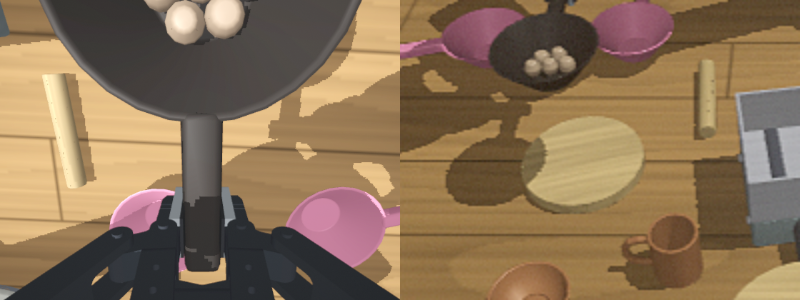

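Run:
```python
from kin import *
s=get_state(); C=cam("wrist",(s["position"],s["orientation"])); T=R.from_rotvec(s["orientation"]).as_matrix()
g=s["position"]-grip_depth*T[:,2]
for sag in(0,5,10):
    B=rt('z',YAW0)@rt('y',np.radians(sag))
    print(sag,[ (proj(C,g+B@np.array(v))/1.4).round(0).tolist() for v in([-.03,0,.009],[.054,0,.008],[.11,-.068,.008],[.11,.068,.008])])
```

```text
0 [[[201.0, 271.0]], [[201.0, 120.0]], [[377.0, -22.0]], [[26.0, -22.0]]]
5 [[[201.0, 273.0]], [[201.0, 117.0]], [[362.0, -16.0]], [[40.0, -16.0]]]
10 [[[201.0, 275.0]], [[201.0, 115.0]], [[350.0, -8.0]], [[53.0, -8.0]]]
```

Run:
```python
from kin import *
pl=plan(TH,FL,YW,BE,get_state()["joints"],n=4,tipmax=75)
c=[x for x in pl if x[0]=="carry"]
movel(c[-1][1],rv(c[-1][2]),velocity=.13)
s=get_state(); print(s["joints"].round(2),c[-1][3].round(2),s["clock"],s["finger_gap"])
for l,P,T,q in pl[6:]:
    if int(l[3:])>50: break
    movel(P,rv(T),velocity=.035); s=get_state(); print(l,s["clock"],np.abs(s["joints"]-q).max().round(3))
a=cv2.resize(snapshot("top")[130:250,200:360,::-1],(400,300)); b=cv2.resize(snapshot("scene")[110:290,190:390,::-1],(400,360))[:300]; cv2.imwrite("pics/t1.png",np.hstack([a,b]))
```

```text
[-0.03  0.32  1.77 -0.    1.05  1.38] [-0.03  0.32  1.77  0.    1.05  1.38] 8.5667 0.018314531556479854
tip15 9.2583 0.001
tip25 9.775 0.002
tip35 10.2333 0.002
tip45 10.725 0.002
```

View pics/t1.png

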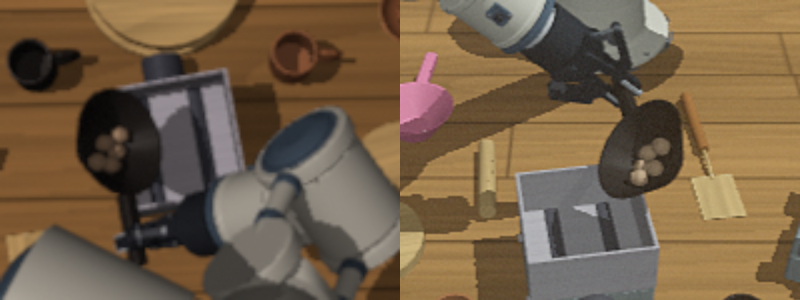

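Run:
```python
from kin import *
pl=plan(TH,FL,YW,BE,ik([-.03,.32,1.77,0,1.05,1.38],Pm,*pose(BOWL+[0,0,.16],YAW0,0,0,TH,FL)[:2]),n=4)
for l,P,T,q in pl[6:]:
    if int(l[3:])<50: continue
    movel(P,rv(T),velocity=.025)
s=get_state();print(s["clock"],s["joints"]-q,s["finger_gap"]); pause(.5)
a=cv2.resize(snapshot("top")[130:250,200:360,::-1],(400,300)); b=cv2.resize(snapshot("scene")[150:290,210:370,::-1],(400,350))[:300]; cv2.imwrite("pics/t2.png",np.hstack([a,b]))
```

```text
14.8083 [ 4.57918978e-05 -6.21823086e-04  7.29629632e-05 -2.44267833e-04
 -6.24397335e-04  9.41915908e-05] 0.017711406882260982
```

View pics/t2.png

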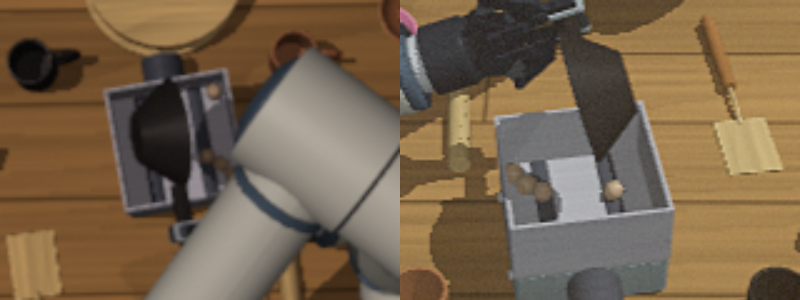

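Run:
```python
from kin import *
pl=plan(TH,FL,YW,BE,ik([-.03,.32,1.77,0,1.05,1.38],Pm,*pose(BOWL+[0,0,.16],YAW0,0,0,TH,FL)[:2]),n=4)
for l,P,T,q in pl[6:][::-1][1:]: movel(P,rv(T),velocity=.05)
l,P,T,q=[x for x in pl if x[0]=="carry"][-1]; movel(P,rv(T),velocity=.05)
B2=np.array([.5525,-.337,.02])
P,T=pose(B2+[0,0,.16],YAW0,0,0,TH,FL)[:2]; movel(P,rv(T),velocity=.15)
movel(P-[0,0,.14],velocity=.1); s=get_state(); print(s["clock"],s["finger_gap"],s["force"])
a=cv2.resize(snapshot("top")[130:250,200:400,::-1],(400,240)); b=cv2.resize(snapshot("scene")[150:290,110:350,::-1],(400,233)); cv2.imwrite("pics/t3.png",np.hstack([a[:233],b]))
```

```text
23.8833 0.017898604525888713 [-0.24702248  0.75881716 -2.56353308]
```

View pics/t3.png

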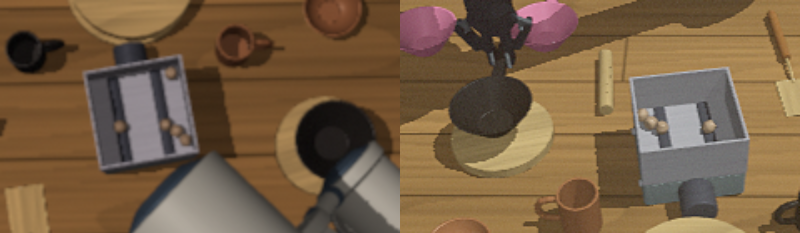

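Run:
```python
from kin import *
B2=np.array([.5525,-.337,.02]); P,T=pose(B2,YAW0,0,0,TH,FL)[:2]
print(movel(P+[0,0,.004],velocity=.05,max_force=5)); 
print(movel(P-[0,0,.008],velocity=.02,max_force=4)); s=get_state(); print(s["position"]-P,s["force"])
grip(.03); print(get_state()["force"]); grip(.085); pause(.2)
p=get_state()["position"]; movel(p+[0,0,.12],velocity=.15); 
im=snapshot("wrist")[:,:,::-1]; s=get_state(); print(s["clock"])
cw=cv2.resize(im,(400,300))
T=tool(np.radians(36),np.pi/2,-1); q=ik([.63,.4,1.6,0,1.1,.74],Pm,np.array([.455,.334,.2]),T); print(q)
goto_joints((s["joints"]+q)/2 if 0 else q); grip(0.0); s=get_state(); np.save("w2.npy",np.r_[s["position"],s["orientation"]])
b=cv2.resize(snapshot("wrist")[:,:,::-1],(400,300)); cv2.imwrite("pics/t4.png",np.hstack([cw,b])); print(s["clock"],s["position"],s["force"],s["finger_gap"])
```

```text
False
True
[ 9.33163519e-05 -1.46105693e-04 -5.19523609e-04] [-0.30033662  0.03436847  4.89624355]
[ 0.02929146 -0.2285201  -0.43264464]
26.8667
[5.27434562e-01 4.41907908e-01 1.53697814e+00 3.78779260e-10
 1.16270660e+00 1.46991236e+00]
30.0417 [0.45498719 0.33403536 0.20000273] [-0.24648628 -0.77321758 -0.81457251] 8.417168046880503e-05
```

View pics/t4.png

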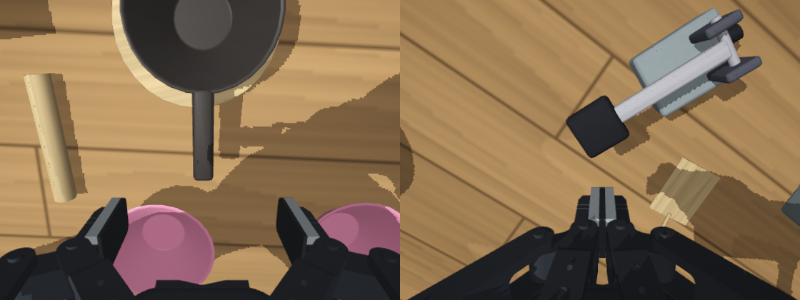

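Run:
```python
from kin import *
w=np.load("w2.npy"); C=cam("wrist",(w[:3],w[3:])); p=ray(C,198*1.4,127*1.4,.089); print(p)
p=ray(C,198*1.4,127*1.4,.089)
d=np.abs(p-PAD).max(); print(d)
if d<.012:
    x=(p+PAD)/2; movel([x[0],x[1],.105],velocity=.12)
    f0=get_state()["force"]
    for z in(.09,.085,.075,.067):
        movel([x[0],x[1],z],velocity=.03); s=get_state(); print(z,s["position"],s["force"]-f0,s["clock"])
    pause(.3); s=get_state(); print(s["position"],s["force"]-f0)
    c=camera_model("scene")
    a=cv2.resize(snapshot("scene")[150:270,360:460,::-1],(360,432)); b=cv2.resize(snapshot("top")[130:260,140:280,::-1],(430,400));
    o=np.zeros((432,790,3),np.uint8); o[:,:360]=a;o[:400,360:]=b; cv2.imwrite("pics/t5.png",o)
```

```text
[0.46793667 0.34912611 0.089     ]
0.005326114050157205
0.09 [0.46820991 0.34646971 0.08994259] [-0.65248149 -0.23628587  0.66486095] 31.7
0.085 [0.46843122 0.34664908 0.08509173] [-0.15881828  1.01416533  4.02904096] 32.0167
0.075 [0.46843265 0.34664324 0.07517443] [-1.39937884  1.41288949  6.0819736 ] 32.5
0.067 [0.4687711  0.34660584 0.06732598] [ 0.32339549 -1.04083012  8.45361003] 32.9167
[0.46877462 0.34659962 0.06746814] [ 1.08424167 -0.22140712  7.78087502]
```

View pics/t5.png

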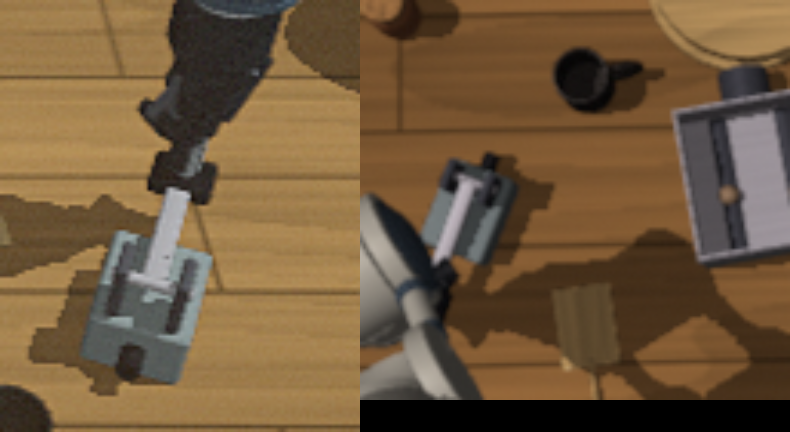

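Pressing near the middle of the pad, tips at 67.4 mm with about 8 N, which matches half travel. I'm handing the job in.

Run:
```python
from station import *
print(get_state()["position"],get_state()["force"]); close_job()
```

```text
[0.46878665 0.34657336 0.06745547] [-0.05838649 -1.0964296   8.28839246]
the job is handed in; nothing more can be done
```

The job is done and handed in at about 33 s on the robot's clock, well inside the 72 s limit. No verdict was reported.

- **Lumps:** I gripped the bowl by its handle and tipped it to 105° over the hopper. All five lumps were visible inside the hopper afterwards, and the bowl was empty.
- **Bowl:** I lowered it onto its board until it touched, within about 5 mm of the board's centre by my estimate. I then let go and backed off. The wrist picture showed it upright on the board.
- **Lever:** The gripper is holding the pad down with the shut fingertips at z = 67.5 mm and about 8 N. That matches half travel, which is 67 mm and 8 N.
- **Checks:** None failed. The pad's position from the wrist and top cameras differed by 5 mm, so I pressed at the midpoint. I saw no sign of a moved bystander in the pictures, but I did not measure their positions again.

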